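# Wipe the setting-out board and unpack the graphite blocks

## Robot

A 7-joint arm with a two-finger parallel gripper is mounted at the origin on a cart in front of the work surface, level with it; the furniture and walls round the work are solid. World frame = base frame: x ahead of the robot, y to its left, z up, the work surface at z = 0. Lengths are in m, angles in rad, forces in N, time in s.
With the tool pointing down it reaches from about 0.35 to 0.9 m from the base axis. Payload 8.1 kg.
Tool frame: the origin (TCP) lies at the very end of the fingers, on their centre line; the grasp point (between the pads) lies 19 mm behind it; z points along the fingers, y is the line along which they close (so a half turn about z gives the same grasp; the last joint's range is limited). The gripper opens to 92 mm and grips with 3 to 60 N. Pads are 19 mm wide; open, the fingers measure 130 mm over their backs; the gripper's body (75 mm by 190 mm) begins 47 mm behind the grasp point.
Start: joints at [1.097, 0.434, 0.025, 1.573, -0.012, 1.134, -0.075], TCP at [0.226, -0.583, 0.227] pointing down, gripper open.
Joint ranges: [-2.62, 2.62], [-0.44, 2.09], [-1.27, 1.32], [0.08, 2.57], [-1.32, 4.46], [0.12, 2], [-2.74, 2.74]. Speed limits (rad/s): [2.22, 2.22, 3.01, 3.01, 3.14, 3.14, 3.14].

## Interface

Orientations are given as a rotation vector (axis times angle).
In Python, from cell import readout, cams, job gives the robot as it stands.
- The arm moves only by the tool drive_tool, never from a script. Its argument "commands" is a list of rows, each a list of 3 entries, a list of its own where there are three numbers: the turn, a rotation vector about the tool's x, y, z in rad, then the shift along the tool's x, y, z in cm, then the gripper's target within -1 to 1 (fully open at 1, half-way at 0, shut at -1). A call has 1 to 20 rows; each row is the pose to reach, as a shift and turn from the pose commanded when the call began, along the tool's axes at that moment; what a row does not reach only later rows make up. A row lasts 1/12 s, in which the tool goes at most 41.7 mm and 7.16 degrees, less where a joint would pass 70% of its speed; a pose out of reach is approached as far as the arm can. A call with a gripper value outside its range is refused whole. The fingers move at their own pace and stop on an object; "newtons" is the grip in N (left out, the last holds). Time passes only in rows, so rows that repeat a pose let the fingers close. It gives the time, the measured TCP pose, the force, the opening and the grip force at its end, in the units of the state.
- readout.observe(): the state, without advancing time (a new reading comes with each control period).
- cams.get_image(name): name is "scene" or "top"; returns the picture (400x640x3 uint8, blue, green, red); there is no depth.
- cams.camera_info(name): a dict with "camera_matrix" (3x3 intrinsics, pixels), "k1" (the pictures are not rectified: a ray, as slopes to the right and down, at radius r is drawn at 1 + k1 r^2 times it, then the intrinsics apply), "R" (3x3) and "t" (3): a world point X has camera coordinates R X + t. Camera axes: x right, y down, z forward; pixel columns grow to the right and rows downward; lengths in m; the calibration is good to about 2 mm. A picture is of the moment at which its call begins. camera_info takes no time and is no camera call.
- job.sign_off(): hands the job in; it is judged then, once.
The state is a dict: "clock": time; "joints": joint angles; "dq": joint speeds; "joint_efforts": joint torques, N m; "position": TCP position; "ee_rot": TCP orientation; "force": force on the tool from outside, world axes, zero at the start; "ft_torque": the same for the moment, N m; "width": opening from 0.0 (shut) to 1.0 (fully open); "gripper_force": force on a finger pad.
Only numpy, scipy, OpenCV 4.12 (cv2) and the standard library are available. Lean on these libraries where they do the work, as an engineer would, in place of code of your own. Each camera call takes 0.05 s, during which the arm holds its last target. There are 200 camera calls.

## Task

First wipe every loose glass offcut off the white board and down into its scrap trough with the scraper block, never touching the sharp glass with the fingers, and stand the scraper block back in the middle of its rubber mat. Then fold both flaps of the carton right back, well past upright, and leave them so; lift out all the graphite blocks and lay them flat on the wiped board, side by side and wholly on it. Leave the two jars and the pen where they are.

Things in the scene. Friction and masses are not known exactly. Their poses are not given: they have to be found in the camera images.
- carton: cardboard carton, fixed, outside 198 (its x) x 112 (its y) x 105 mm high, walls 4 mm, inner floor (a packing insert) 50 mm above the bench; origin at the centre of its underside on the bench, x roughly away from the robot. Two flaps close its top, hinged on its two short walls (at x = -97 and +97 mm, 107 mm up)
- flap_near (a joint): flap on the carton's wall nearest the robot (-x wall): 0 = shut, level over the carton; grows as it swings up and out; 1.57 = upright, 2.7 = folded fully back (stop). A 4 mm board reaching 58 mm from the hinge, 102 mm wide, with a tongue on its free edge. The hinge is light (under 1 N at the tongue) and stays where it is left
- flap_far (a joint): flap on the carton's far wall (+x wall), the same, mirrored: 0 = shut, grows as it swings up and outward (away from the robot), 2.7 = fully back
- flap_near_tongue (a point): middle of the near flap's tongue (in its thickness too), 78 mm from the hinge axis. The tongue lies in the flap's plane at the middle of its free edge: 40 mm wide along the hinge, 5 mm thick, 33 mm long; it can be pinched by its two side edges and then pivots freely in the grip
- flap_far_tongue (a point): middle of the far flap's tongue, 78 mm from the hinge axis
- flap_near_hinge (a point): middle of the near flap's hinge axis, which runs along the carton's y axis
- flap_far_hinge (a point): middle of the far flap's hinge axis, which runs along the carton's y axis
- board: white setting-out board with a scrap trough, one fixed piece. Origin on the bench under the middle of the board; y roughly to the robot's left. The right end (y = -105 mm) is open and drops into the scrap trough: an open metal tray 65 mm wide (y = -105 to -170), floor 3 mm above the bench, outer walls 24 mm high
- board_top (a point): centre of the board's clear top surface, axes as the board's. The clear top is 118 (its x) x 210 mm (its y), 24 mm above the bench; a rim 8 mm high and 8 mm wide runs along both long sides (x = +-59) and the left end (y = +105)
- mat: thin black rubber mat, 120 (its x) x 100 x 3 mm, fixed; the scraper block's place. Origin at the centre of its underside on the bench
- scraper: scraper block standing on its blade: a blade 80 (its x) x 36 (its y) x 16 mm high, with a wooden handle above it 62 (x) x 24 (y) mm, from 16 to 80 mm above the foot; 0.25 kg. Origin at the centre of its foot, z up. Pinch the handle across its 24 mm (its y)
- chip_a: loose glass offcut, sharp, 30 x 20 x 9 mm, on the board; origin at its middle. Two to four offcuts are there
- chip_b: loose glass offcut, sharp, 24 x 22 x 9 mm, on the board; origin at its middle. Two to four offcuts are there
- chip_c: loose glass offcut, sharp, 28 x 18 x 9 mm, on the board; origin at its middle. Two to four offcuts are there
- chip_d: loose glass offcut, sharp, 26 x 24 x 9 mm, on the board; origin at its middle. Two to four offcuts are there
- block_a_mid (a point): middle of a black graphite block, 50 x 50 x 18 mm (z is its 18 mm direction), 0.085 kg, lying flat in the carton. Two or three blocks are there, all alike, in one row along the carton's x (its middle line), with about 10 mm between neighbours but about 27 mm free on either side (along the carton's y)
- block_b_mid (a point): middle of a black graphite block, 50 x 50 x 18 mm (z is its 18 mm direction), 0.085 kg, lying flat in the carton. Two or three blocks are there, all alike, in one row along the carton's x (its middle line), with about 10 mm between neighbours but about 27 mm free on either side (along the carton's y)
- block_c_mid (a point): middle of a black graphite block, 50 x 50 x 18 mm (z is its 18 mm direction), 0.085 kg, lying flat in the carton. Two or three blocks are there, all alike, in one row along the carton's x (its middle line), with about 10 mm between neighbours but about 27 mm free on either side (along the carton's y)
- jar_tall: bystander: screw-lid jar, 54 mm across, 68 mm high; origin at its foot
- jar_small: bystander: screw-lid jar, 45 mm across, 51 mm high; origin at its foot
- pen: bystander: marker pen, 107 mm long, 9 mm thick, lying on the bench beyond the scrap trough; origin at its middle, on the bench

How it is judged:
On the way, in this order (a step that is already met when the one before it is completed fails the run):
1. all the offcuts lie in the scrap trough (x of chip_a in the frame of board_top between -0.066 and 0.066 m and y of chip_a in the frame of board_top between -0.173 and -0.105 m and height (world z) of each of chip_a, chip_b, chip_c, chip_d above 0 m and z of each of chip_a, chip_b, chip_c, chip_d in the frame of board_top below -0.004 m and x of chip_b in the frame of board_top between -0.066 and 0.066 m and y of chip_b in the frame of board_top between -0.173 and -0.105 m and x of chip_c in the frame of board_top between -0.066 and 0.066 m and y of chip_c in the frame of board_top between -0.173 and -0.105 m and x of chip_d in the frame of board_top between -0.066 and 0.066 m and y of chip_d in the frame of board_top between -0.173 and -0.105 m), for 0.2 s.
2. the scraper block stands on the middle of its mat again, released (horizontal distance between scraper and mat below 0.04 m and angle between scraper's own z axis and vertical below 0.1 rad and height (world z) of scraper below 0.008 m and contact force between the fingers and scraper below 0.1 N), for 0.2 s.
3. both carton flaps are folded back past upright (value of joint each of flap_near, flap_far above 1.85 rad), for 0.2 s.
At the end, for the whole second after the job is handed in: every offcut is in the scrap trough below the board's top; the scraper block stands upright on its mat, within 40 mm of the mat's centre; both flaps are open by more than 1.85 rad; every block lies flat on the board's top, not on another, not overhanging the trough by more than 5 mm (all of step 1 and all of step 3 and horizontal distance between scraper and mat below 0.04 m and angle between scraper's own z axis and vertical below 0.1 rad and height (world z) of scraper below 0.008 m and x of block_a_mid in the frame of board_top between -0.046 and 0.046 m and y of block_a_mid in the frame of board_top between -0.085 and 0.09 m and z of block_a_mid in the frame of board_top between 0.004 and 0.014 m and x of block_b_mid in the frame of board_top between -0.046 and 0.046 m and y of block_b_mid in the frame of board_top between -0.085 and 0.09 m and z of block_b_mid in the frame of board_top between 0.004 and 0.014 m and x of block_c_mid in the frame of board_top between -0.046 and 0.046 m and y of block_c_mid in the frame of board_top between -0.085 and 0.09 m and z of block_c_mid in the frame of board_top between 0.004 and 0.014 m); the robot touches nothing.
It fails at once if the fingers touch a glass offcut (contact force between the fingers and chip_a above 1 N or contact force between the fingers and chip_b above 1 N or contact force between the fingers and chip_c above 1 N or contact force between the fingers and chip_d above 1 N).
It fails at once if a jar or the pen is moved more than 40 mm (distance of any of jar_tall, jar_small, pen from where it was at the start of the episode above 0.04 m).
Of block_a, block_b, block_c only 2 to 3 are there at a start; the rules pass over those that are not, and their reading is None.
Of chip_a, chip_b, chip_c, chip_d only 2 to 4 are there at a start; the rules pass over those that are not, and their reading is None.
At some moment in a run one of scraper may be knocked a few centimetres aside while the robot is not near it.
Once in a run the grip may slacken for a moment while it holds something.
It also fails if it takes over 200 s, if anything falls off the work surface, if the arm or the gripper's body presses on something with over 40 N, if the wrist force passes 120 N, or if a joint passes its speed limit or range.

## Working session

There is one attempt and no reset: what is moved stays moved. The work goes in short steps, Python scripts to look and compute and a tool call to move; the robot and the scene stay as the last step left them, time stands still between calls to the robot, and variables do not carry over. Pictures are saved under pics/ and viewed, at most 14 in all, crops included, and the job is handed in when it is done.

Besides the shell and the picture viewer there is one more tool, called after "Request:" as a command line: name --argument value ..., lists and objects as JSON in quotes. drive_tool: Moves the arm, as the interface text tells. Its arguments: {"type":"object","properties":{"commands":{"type":"array"},"newtons":{"type":"number"}},"required":["commands"]}

```bash
ls; mkdir -p pics; python3 - <<'E'
from cell import readout,cams
import cv2
print(readout.observe())
for n in("scene","top"):
    cv2.imwrite(f"pics/{n}0.png",cams.get_image(n)); print(cams.camera_info(n))
E
```

```text
pics
{'clock': 0.0, 'joints': array([ 1.09741681,  0.43524288,  0.02499571,  1.57411122, -0.0115911 ,
        1.13398543, -0.07506778]), 'dq': array([-1.56889530e-03,  1.91976669e-04, -8.94747374e-04, -8.12034456e-05,
       -1.35032101e-03, -1.81855408e-03,  4.50823239e-04]), 'joint_efforts': array([-1.14885705e-03, -6.67854023e+01,  9.84399877e-01, -3.14460611e+01,
       -6.06582407e-02,  4.31160873e-02,  1.23267605e-04]), 'position': array([ 0.22620776, -0.58207429,  0.22592741]), 'ee_rot': array([-3.08626560e+00, -5.78721158e-01,  7.12962169e-04]), 'force': array([ 0.05308839, -0.1491875 , -0.97239057]), 'ft_torque': array([0.02628942, 0.00467468, 0.01649181]), 'gripper_force': 0.0, 'width': 1.0037978509331291}
{'camera_matrix': array([[404.61949539,   0.        , 320.90180535],
       [  0.        , 404.61949539, 192.08098494],
       [  0.        ,   0.        ,   1.        ]]), 'k1': -0.015438012712373026, 'R': array([[-0.60866134, -0.79340658,  0.00611303],
       [-0.60414102,  0.45844441, -0.65179932],
       [ 0.51433939, -0.40041818, -0.75836685]]), 't': array([0.29187871, 0.40983441, 0.98748704])}
{'camera_matrix': array([[401.41166013,   0.        , 318.75191384],
       [  0.        , 401.41166013, 198.83226537],
       [  0.        ,   0.        ,   1.        ]]), 'k1': -0.05136304625806223, 'R': array([[-0.01383822, -0.99985997,  0.00940928],
       [-0.99586631,  0.01293689, -0.08990515],
       [ 0.08977083, -0.01061451, -0.99590588]]), 't': array([-0.03387796,  0.53589766,  1.0608016 ])}
```

View pics/top0.png

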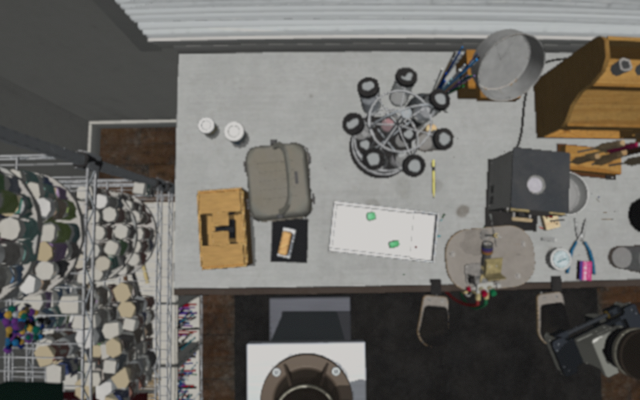

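View pics/scene0.png

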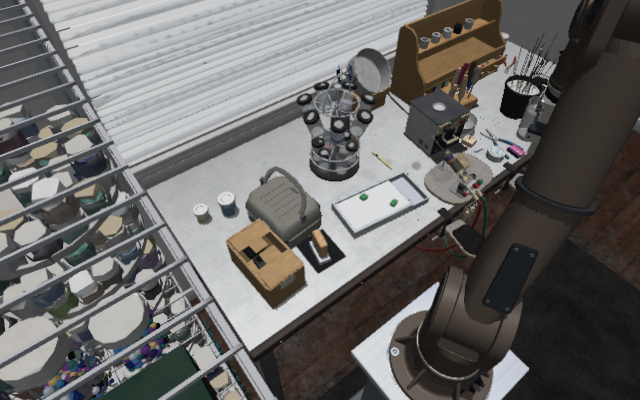

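```bash
cat > h.py <<'E'
import numpy as np,cv2
from cell import readout,cams
from scipy.spatial.transform import Rotation as Ro
def ray(n,uv):
    c=cams.camera_info(n);K=c["camera_matrix"];R=np.array(c["R"]);t=np.array(c["t"])
    d=cv2.undistortPoints(np.array(uv,float).reshape(-1,1,2),K,np.array([c["k1"],0,0,0.])).reshape(-1,2)
    return -R.T@t,np.c_[d,np.ones(len(d))]@R
def onz(n,uv,z):
    o,d=ray(n,uv); return o+d*((z-o[2])/d[:,2])[:,None]
def proj(n,P):
    c=cams.camera_info(n);p=np.array(P,float).reshape(-1,3)
    return cv2.projectPoints(p,cv2.Rodrigues(np.array(c["R"]))[0],np.array(c["t"]),c["camera_matrix"],np.array([c["k1"],0,0,0.]))[0].reshape(-1,2)
def shot(n,name=None,box=None,k=1):
    im=cams.get_image(n)
    if name:
        c=im if box is None else im[box[1]:box[3],box[0]:box[2]]
        cv2.imwrite(f"pics/{name}.png",cv2.resize(c,None,fx=k,fy=k,interpolation=cv2.INTER_CUBIC))
    return im
def blobs(mask,amin=5):
    n,l,s,c=cv2.connectedComponentsWithStats(mask.astype(np.uint8))
    return [(c[i],s[i]) for i in range(1,n) if s[i][4]>=amin]
def rect(mask):
    p=np.argwhere(mask)[:,::-1].astype(np.float32); return cv2.minAreaRect(p)
def delta(target,yaw_tool_y=None,R=None):
    """turn(rotvec) and shift(cm) in tool axes from the present measured pose"""
    s=readout.observe();R0=Ro.from_rotvec(s["ee_rot"])
    Rt=R if R is not None else R0
    return (R0.inv()*Rt).as_rotvec().round(3),(R0.inv().apply(np.array(target)-s["position"])*100).round(2)
def down(yaw):
    """tool down, tool y axis along world direction yaw"""
    y=np.array([np.cos(yaw),np.sin(yaw),0]);z=np.array([0,0,-1.]);x=np.cross(y,z)
    return Ro.from_matrix(np.c_[x,y,z])
E
python3 - <<'E'
from h import *
shot("top","topc",(190,110,450,285),3)
shot("scene","scenec",(180,140,440,310),3)
s=readout.observe();print(Ro.from_rotvec(s["ee_rot"]).as_matrix().round(3))
E
```

```text
[[ 0.932  0.362 -0.   ]
 [ 0.362 -0.932  0.001]
 [-0.    -0.001 -1.   ]]
```

View pics/topc.png

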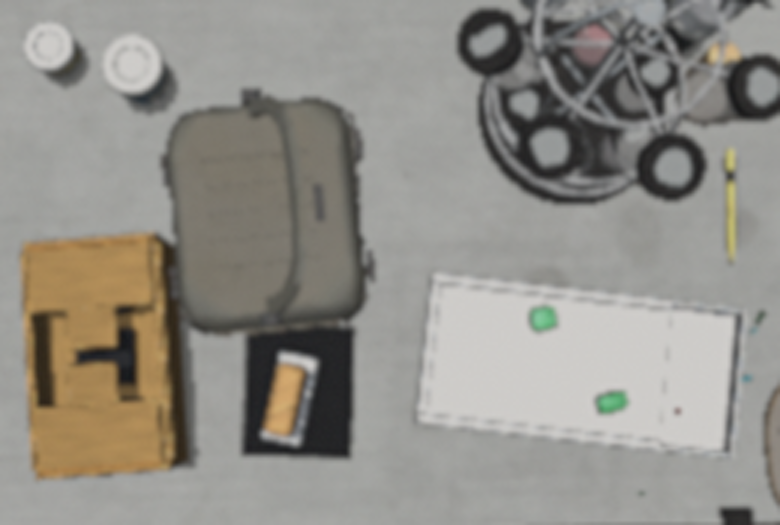

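View pics/scenec.png

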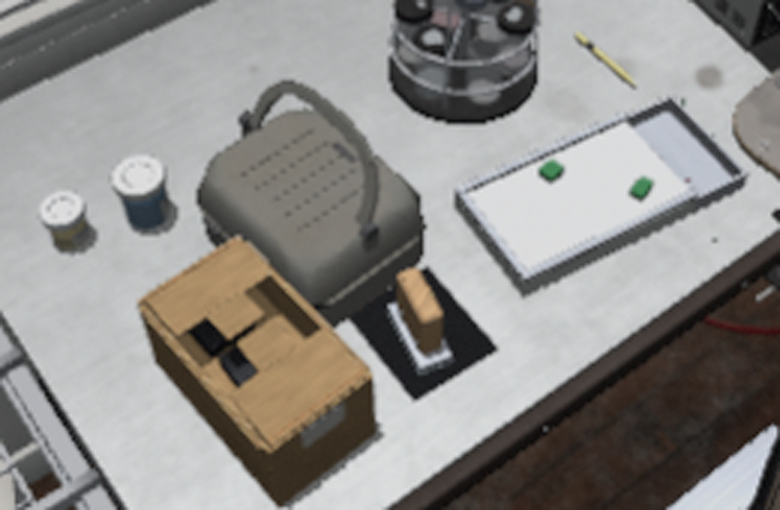

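```bash
python3 - <<'E'
from h import *
f=lambda p,z:onz("top",[(190+(a+.5)/3-.5,110+(b+.5)/3-.5) for a,b in p],z)
g=lambda p,z:onz("scene",[(180+(a+.5)/3-.5,140+(b+.5)/3-.5) for a,b in p],z)
np.set_printoptions(precision=3,suppress=True)
c=f([(23,243),(160,235),(175,465),(35,477)],.107);print("carton",c,c.mean(0))
c=g([(139,303),(238,238),(374,378),(273,449)],.107);print("cartonS",c,c.mean(0))
c=f([(433,272),(417,422)],.032);print("board L",c)
c=f([(742,312),(730,455)],.024);print("board R",c)
c=g([(458,200),(525,290)],.032);print("boardS L",c)
c=g([(672,100),(745,182)],.024);print("boardS R",c)
c=f([(247,335),(352,329),(350,457),(243,454)],.003);print("mat",c,c.mean(0))
c=g([(430,268),(495,350),(415,398)],.003);print("matS",c)
im=shot("top");hsv=cv2.cvtColor(im,cv2.COLOR_BGR2HSV)
m=cv2.inRange(hsv,(40,80,40),(90,255,255));m[:,:320]=0;m[:,440:]=0
for cc,s in blobs(m):print("chipT",cc,s[4],onz("top",cc,.033))
sc=shot("scene");hs=cv2.cvtColor(sc,cv2.COLOR_BGR2HSV)
m=cv2.inRange(hs,(40,80,30),(90,255,255));m[250:]=0;m[:150]=0;m[:,:320]=0;m[:,450:]=0
for cc,s in blobs(m):print("chipS",cc,s[4],onz("scene",cc,.03))
m=cv2.inRange(hsv,(5,90,80),(25,255,255));m[:,:273]=0;m[:,305:]=0;m[:220]=0;m[265:]=0
r=rect(m);b=cv2.boxPoints(r);print("handle",r,onz("top",b,.08),onz("top",[r[0]],.08))
c=g([(399,270),(415,267),(441,297),(441,310),(423,320)],.08);print("handleS",c)
c=f([(50,47),(132,65)],.06);print("jars",c)
E
```

```text
carton [[0.552 0.264 0.107]
 [0.558 0.149 0.107]
 [0.367 0.136 0.107]
 [0.359 0.252 0.107]] [0.459 0.2   0.107]
cartonS [[0.55  0.267 0.107]
 [0.559 0.158 0.107]
 [0.361 0.145 0.107]
 [0.358 0.249 0.107]] [0.457 0.205 0.107]
board L [[ 0.53  -0.082  0.032]
 [ 0.397 -0.065  0.032]]
board R [[ 0.491 -0.362  0.024]
 [ 0.363 -0.346  0.024]]
boardS L [[ 0.516 -0.072  0.032]
 [ 0.388 -0.054  0.032]]
boardS R [[ 0.488 -0.358  0.024]
 [ 0.355 -0.334  0.024]]
mat [[ 0.477  0.088  0.003]
 [ 0.481 -0.008  0.003]
 [ 0.365 -0.005  0.003]
 [ 0.369  0.092  0.003]] [0.423 0.042 0.003]
matS [[ 0.481 -0.009  0.003]
 [ 0.366 -0.     0.003]
 [ 0.372  0.093  0.003]]
chipT [370.892 215.676] 37 [[ 0.488 -0.18   0.033]]
chipT [393.6 243.6] 40 [[ 0.412 -0.239  0.033]]
chipS [363.097 196.452] 31 [[ 0.489 -0.176  0.03 ]]
chipS [393.5   202.393] 28 [[ 0.413 -0.236  0.03 ]]
chipS [444.895 240.316] 19 [[ 0.219 -0.256  0.03 ]]
handle ((284.08819580078125, 242.64707946777344), (10.186494827270508, 22.55581283569336), 14.03624439239502) [[0.396 0.069 0.08 ]
 [0.451 0.054 0.08 ]
 [0.444 0.029 0.08 ]
 [0.389 0.044 0.08 ]] [[0.42  0.049 0.08 ]]
handleS [[0.454 0.049 0.08 ]
 [0.448 0.035 0.08 ]
 [0.406 0.037 0.08 ]
 [0.395 0.046 0.08 ]
 [0.396 0.065 0.08 ]]
jars [[0.733 0.256 0.06 ]
 [0.715 0.183 0.06 ]]
```

```bash
python3 - <<'E'
from h import *
g=lambda p,z:onz("scene",[(180+(a+.5)/3-.5,140+(b+.5)/3-.5) for a,b in p],z)
b=g([(330,318)],0)[0];print("bag corner",b)
for z in(0,.06,.08,.1,.12):print(z,((proj("scene",[b[0],b[1],z])-[180,140])*3).round())
print(delta([.419,.049,.25],R=down(1.31)))
E
```

```text
bag corner [0.49491139 0.10500786 0.        ]
0 [[329. 317.]]
0.06 [[326. 282.]]
0.08 [[325. 270.]]
0.1 [[323. 258.]]
0.12 [[322. 245.]]
(array([-0.00e+00, -1.00e-03, -2.51e+00]), array([ 40.83, -51.87,  -2.33]))
```

Request:
drive_tool --commands '[[[0, 0, 0], [0, 0, -8], 1], [[0, 0, 0], [0, 0, -8], 1], [[0, 0, -1.2], [20, -26, -8], 1], [[0, 0, -1.2], [20, -26, -8], 1], [[0, 0, -1.2], [20, -26, -8], 1], [[0, 0, -1.2], [20, -26, -8], 1], [[0, 0, -1.2], [20, -26, -8], 1], [[0, 0, -1.2], [20, -26, -8], 1], [[0, 0, -1.2], [20, -26, -8], 1], [[0, 0, -1.2], [20, -26, -8], 1], [[0, 0, -2.51], [40.8, -51.9, -2.3], 1], [[0, 0, -2.51], [40.8, -51.9, -2.3], 1], [[0, 0, -2.51], [40.8, -51.9, -2.3], 1], [[0, 0, -2.51], [40.8, -51.9, -2.3], 1], [[0, 0, -2.51], [40.8, -51.9, -2.3], 1], [[0, 0, -2.51], [40.8, -51.9, -2.3], 1], [[0, 0, -2.51], [40.8, -51.9, -2.3], 1], [[0, 0, -2.51], [40.8, -51.9, -2.3], 1], [[0, 0, -2.51], [40.8, -51.9, -2.3], 1], [[0, 0, -2.51], [40.8, -51.9, -2.3], 1]]'

```text
clock: 1.97
position: [0.4189, 0.0523, 0.2495]
ee_rot: [-0.79, -3.04, -0.002]
force: [-0.2, 0.5, 0.1]
width: 1.002
gripper_force: 0.0
```

Request:
drive_tool --commands '[[[0, 0, 0], [0, 0, 0], 1], [[0, 0, 0], [0, 0, 0], 1], [[0, 0, 0], [0, 0, 0], 1], [[0, 0, 0], [0, 0, 0], 1], [[0, 0, 0], [0, 0, 0], 1]]'

```text
clock: 2.38
position: [0.4187, 0.0485, 0.2499]
ee_rot: [0.813, 3.034, -0.0]
force: [-0.3, 0.2, -0.6]
width: 1.0
gripper_force: 0.0
```

```bash
python3 - <<'E'
from h import *
im=shot("top");hsv=cv2.cvtColor(im,cv2.COLOR_BGR2HSV)
shot("scene","s1",(180,100,440,310),3)
print(delta([.419,.049,.055],R=down(1.31)),readout.observe()["position"])
E
```

```text
(array([-0.   ,  0.   , -0.262]), array([-0.  ,  0.04, 19.48])) [0.41871757 0.04869084 0.24981942]
```

View pics/s1.png

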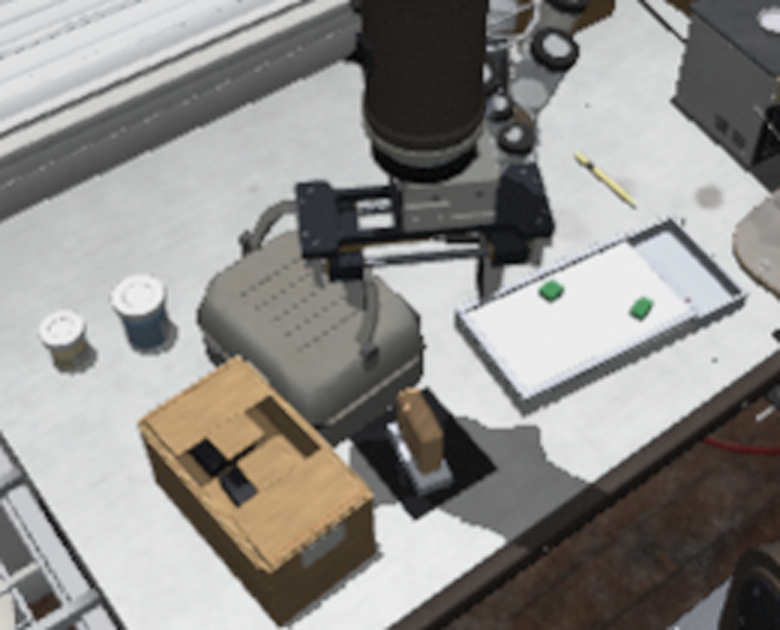

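Request:
drive_tool --commands '[[[0, 0, -0.262], [0, 0, 8], 0.3], [[0, 0, -0.262], [0, 0, 8], 0.3], [[0, 0, -0.262], [0, 0, 8], 0.3], [[0, 0, -0.262], [0, 0, 8], 0.3], [[0, 0, -0.262], [0, 0, 8], 0.3], [[0, 0, -0.262], [0, 0, 12], 0.3], [[0, 0, -0.262], [0, 0, 15], 0.3], [[0, 0, -0.262], [0, 0, 17], 0.3], [[0, 0, -0.262], [0, 0, 18.5], 0.3], [[0, 0, -0.262], [0, 0, 19.5], 0.3], [[0, 0, -0.262], [0, 0, 19.5], 0.3], [[0, 0, -0.262], [0, 0, 19.5], 0.3]]'

```text
clock: 3.48
position: [0.4199, 0.0492, 0.0559]
ee_rot: [0.408, 3.113, 0.0]
force: [-0.6, 0.6, -0.2]
width: 0.648
gripper_force: 0.0
```

```bash
python3 - <<'E'
from h import *
print(delta([.419,.049,.055],R=down(1.31)),readout.observe()["joints"].round(2))
shot("scene","s2",(250,190,390,310),5)
E
```

```text
(array([0.   , 0.002, 0.   ]), array([ 0.08, -0.04,  0.09])) [ 0.27  0.44 -0.65  2.2   0.46  0.63  0.61]
```

View pics/s2.png

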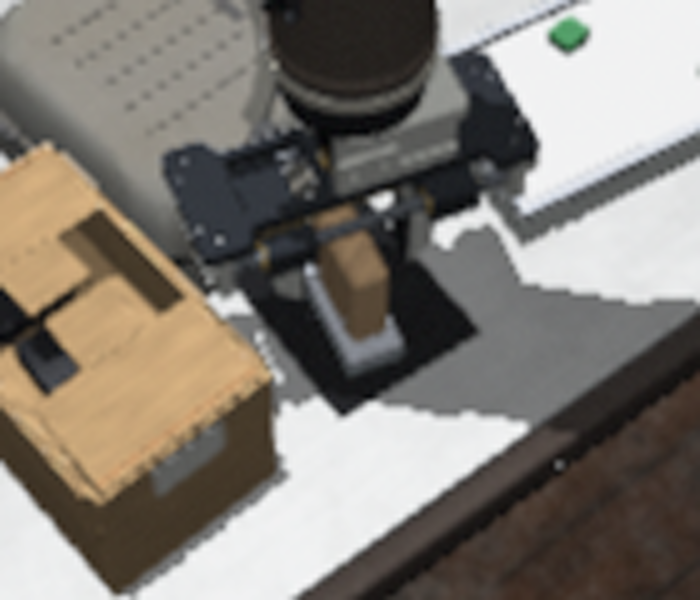

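Request:
drive_tool --commands '[[[0, 0, 0], [0, 0, 0], -1], [[0, 0, 0], [0, 0, 0], -1], [[0, 0, 0], [0, 0, 0], -1], [[0, 0, 0], [0, 0, 0], -1], [[0, 0, 0], [0, 0, 0], -1], [[0, 0, 0], [0, 0, 0], -1], [[0, 0, 0], [0, 0, 0], -1], [[0, 0, 0], [0, 0, 0], -1]]' --newtons 40

```text
clock: 4.2
position: [0.4188, 0.049, 0.0548]
ee_rot: [0.405, 3.115, 0.0]
force: [-0.4, -0.3, 2.3]
width: 0.256
gripper_force: 39.6
```

Request:
drive_tool --commands '[[[0, 0, 0], [0, 0, -3], -1], [[0, 0, 0], [0, 0, -6], -1], [[0, 0, 0], [0, 0, -8], -1], [[0, 0, 0], [0, 0, -8], -1], [[0, 0, 0], [0, 0, -8], -1]]'

```text
clock: 4.62
position: [0.4191, 0.0487, 0.135]
ee_rot: [0.407, 3.113, -0.0]
force: [0.0, -0.2, -4.1]
width: 0.26
gripper_force: 39.6
```

```bash
cat >> h.py <<'E'
B0=np.array([.445,-.181]);by=np.array([.12,.993]);bx=np.array([.993,-.12])
def bw(x,y,z): return [*(B0+bx*x+by*y),z]
E
python3 - <<'E'
from h import *
R=down(1.451)
for p in [(-.017,-.005,.135),(-.017,-.005,.080),(-.017,-.113,.080)]:
    print(delta(bw(*p),R=R))
E
```

```text
(array([-0.   ,  0.002, -0.14 ]), array([-6.790e+00, -2.227e+01,  1.000e-02]))
(array([-0.   ,  0.002, -0.14 ]), array([ -6.78, -22.27,   5.51]))
(array([-0.   ,  0.002, -0.14 ]), array([ -8.28, -32.96,   5.51]))
```

```bash
python3 - <<'E'
from h import *
R=down(1.451)
for p in [(-.014,-.018,.135)]: print(delta(bw(*p),R=R))
E
```

```text
(array([-0.   ,  0.002, -0.14 ]), array([-7.270e+00, -2.351e+01,  1.000e-02]))
```

Request:
drive_tool --commands '[[[0, 0, -0.14], [-3.6, -11.8, 0], -1], [[0, 0, -0.14], [-3.6, -11.8, 0], -1], [[0, 0, -0.14], [-3.6, -11.8, 0], -1], [[0, 0, -0.14], [-7.3, -23.5, 0], -1], [[0, 0, -0.14], [-7.3, -23.5, 0], -1], [[0, 0, -0.14], [-7.3, -23.5, 0], -1], [[0, 0, -0.14], [-7.3, -23.5, 0], -1], [[0, 0, -0.14], [-7.3, -23.5, 0], -1], [[0, 0, -0.14], [-7.3, -23.5, 0], -1], [[0, 0, -0.14], [-7.3, -23.5, 0], -1]]'

```text
clock: 5.45
position: [0.4285, -0.1953, 0.1337]
ee_rot: [-0.184, -3.134, -0.002]
force: [0.7, 0.1, -2.3]
width: 0.258
gripper_force: 39.7
```

```bash
python3 - <<'E'
from h import *
R=down(1.451)
print(readout.observe()["position"])
for p in [(-.014,-.018,.079),(-.014,-.110,.079)]: print(delta(bw(*p),R=R))
shot("scene","s3",(300,130,460,250),5)
E
```

```text
[ 0.4285307  -0.19531466  0.13373918]
(array([ 0.001, -0.002,  0.003]), array([-0.07, -0.19,  5.47]))
(array([ 0.001, -0.002,  0.003]), array([-0.04, -9.39,  5.46]))
```

View pics/s3.png

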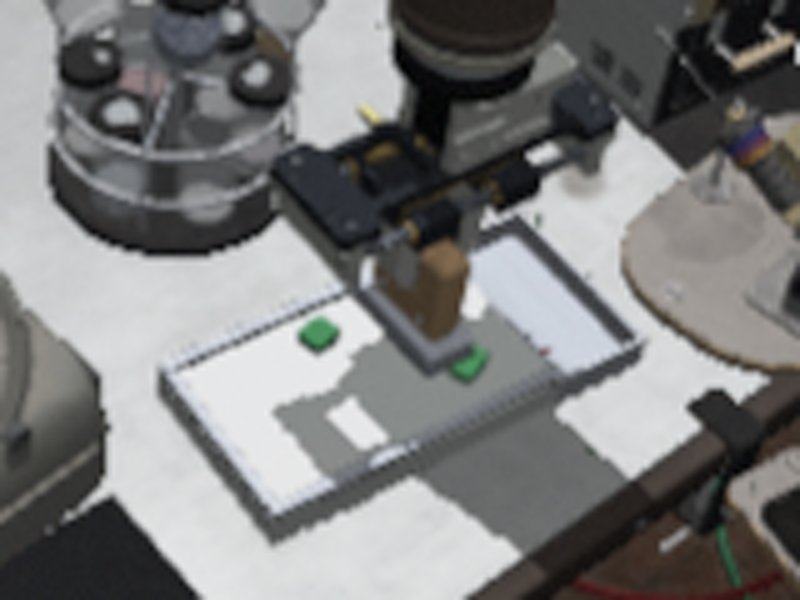

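Request:
drive_tool --commands '[[[0, 0, 0], [0, 0, 3], -1], [[0, 0, 0], [0, 0, 5], -1], [[0, 0, 0], [0, 0, 5.4], -1], [[0, 0, 0], [0, 0, 5.4], -1], [[0, 0, 0], [0, -0.7, 5.4], -1], [[0, 0, 0], [0, -1.4, 5.4], -1], [[0, 0, 0], [0, -2.1, 5.4], -1], [[0, 0, 0], [0, -2.8, 5.4], -1], [[0, 0, 0], [0, -3.5, 5.4], -1], [[0, 0, 0], [0, -4.2, 5.4], -1], [[0, 0, 0], [0, -4.9, 5.4], -1], [[0, 0, 0], [0, -5.6, 5.4], -1], [[0, 0, 0], [0, -6.3, 5.4], -1], [[0, 0, 0], [0, -7, 5.4], -1], [[0, 0, 0], [0, -7.7, 5.4], -1], [[0, 0, 0], [0, -8.4, 5.4], -1], [[0, 0, 0], [0, -9.1, 5.4], -1], [[0, 0, 0], [0, -9.6, 5.4], -1], [[0, 0, 0], [0, -9.6, 5.4], -1], [[0, 0, 0], [0, -9.6, 5.4], -1]]'

```text
clock: 7.17
position: [0.4189, -0.2945, 0.0822]
ee_rot: [0.188, 3.133, -0.005]
force: [-1.2, -1.9, 11.3]
width: 0.258
gripper_force: 40.0
```

Request:
drive_tool --commands '[[[0, 0, 0], [0, 0, -3], -1], [[0, 0, 0], [0, 0, -5.5], -1], [[0, 0, 0], [0, 3, -5.5], -1], [[0, 0, 0], [1.4, 8, -5.5], -1], [[0, 0, 0], [2.8, 13, -5.5], -1], [[0, 0, 0], [2.8, 15, -5.5], -1], [[0, 0, 0], [2.8, 15, -5.5], -1], [[0, 0, 0], [2.8, 15, -5.5], -1]]'

```text
clock: 7.83
position: [0.4079, -0.138, 0.1361]
ee_rot: [0.179, 3.136, -0.001]
force: [-0.1, -0.8, -2.7]
width: 0.257
gripper_force: 40.0
```

```bash
cat >> h.py <<'E'
def toB(p):
    d=np.array(p)[:2]-B0; return np.array([d@bx,d@by])
def chips():
    for n,lo in(("top",(40,80,40)),("scene",(40,80,25))):
        hs=cv2.cvtColor(cams.get_image(n),cv2.COLOR_BGR2HSV);m=cv2.inRange(hs,lo,(90,255,255))
        for cc,s in blobs(m,4):
            for z in(.03,.008):
                b=toB(onz(n,cc,z)[0])
                if abs(b[0])<.09 and -.2<b[1]<.12: print(n,s[4],"z",z,b.round(3))
E
python3 - <<'E'
from h import *
chips();print(toB(readout.observe()["position"]),readout.observe()["position"])
for p in [(.014,.045,.079),(.014,-.113,.079)]: print(delta(bw(*p),R=down(1.451)))
E
```

```text
top 37 z 0.03 [0.042 0.006]
top 37 z 0.008 [0.044 0.003]
scene 27 z 0.03 [-0.043 -0.127]
scene 27 z 0.008 [-0.03  -0.142]
[-0.04165259  0.03560483] [ 0.4079282  -0.14066421  0.13582035]
(array([-0.001,  0.   ,  0.001]), array([-5.56,  0.94,  5.68]))
(array([-0.001,  0.   ,  0.001]), array([ -5.54, -14.87,   5.69]))
```

Request:
drive_tool --commands '[[[0, 0, 0], [-3, 0.7, 0], -1], [[0, 0, 0], [-5.6, 1.4, 0], -1], [[0, 0, 0], [-5.6, 1.4, 0], -1], [[0, 0, 0], [-5.6, 1.4, 0], -1], [[0, 0, 0], [-5.6, 1.4, 2], -1], [[0, 0, 0], [-5.6, 1.4, 4], -1], [[0, 0, 0], [-5.6, 1.4, 5], -1], [[0, 0, 0], [-5.6, 1.4, 5.3], -1], [[0, 0, 0], [-5.6, 1.4, 5.3], -1], [[0, 0, 0], [-5.6, 1.4, 5.3], -1]]'

```text
clock: 8.77
position: [0.4651, -0.133, 0.0832]
ee_rot: [0.187, 3.136, -0.0]
force: [0.5, 0.6, -2.6]
width: 0.256
gripper_force: 40.0
```

```bash
python3 - <<'E'
from h import *
s=readout.observe();print(toB(s["position"]),s["position"],s["force"])
for p in [(.014,.045,.083),(.014,-.113,.083)]: print(delta(bw(*p),R=down(1.451)))
shot("scene","s4",(300,130,460,250),5)
E
```

```text
[0.01419459 0.05010252] [ 0.4650985  -0.13297311  0.08321674] [ 0.51720665  0.56957959 -2.56191025]
(array([-0.   ,  0.   ,  0.001]), array([ 0.02, -0.51,  0.02]))
(array([-0.   ,  0.   ,  0.001]), array([  0.03, -16.31,   0.02]))
```

View pics/s4.png

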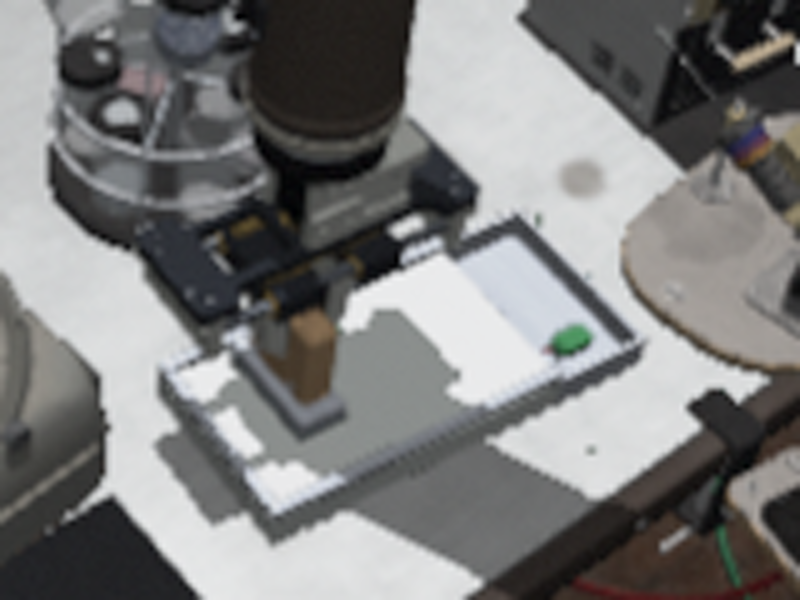

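Request:
drive_tool --commands '[[[0, 0, 0], [0, -0.9, 0], -1], [[0, 0, 0], [0, -1.8, 0], -1], [[0, 0, 0], [0, -2.7, 0], -1], [[0, 0, 0], [0, -3.6, 0], -1], [[0, 0, 0], [0, -4.5, 0], -1], [[0, 0, 0], [0, -5.4, 0], -1], [[0, 0, 0], [0, -6.3, 0], -1], [[0, 0, 0], [0, -7.2, 0], -1], [[0, 0, 0], [0, -8.1, 0], -1], [[0, 0, 0], [0, -9, 0], -1], [[0, 0, 0], [0, -9.9, 0], -1], [[0, 0, 0], [0, -10.8, 0], -1], [[0, 0, 0], [0, -11.7, 0], -1], [[0, 0, 0], [0, -12.6, 0], -1], [[0, 0, 0], [0, -13.5, 0], -1], [[0, 0, 0], [0, -14.4, 0], -1], [[0, 0, 0], [0, -15.3, 0], -1], [[0, 0, 0], [0, -16.2, 0], -1], [[0, 0, 0], [0, -16.6, 0], -1], [[0, 0, 0], [0, -16.6, 0], -1]]'

```text
clock: 10.48
position: [0.4449, -0.2989, 0.0826]
ee_rot: [-0.189, -3.136, 0.001]
force: [0.2, -0.2, -3.4]
width: 0.259
gripper_force: 40.0
```

Request:
drive_tool --commands '[[[0, 0, 0], [0, 0, -3], -1], [[0, 0, 0], [0, 0, -6], -1], [[0, 0, 0], [0, 4, -7], -1], [[0, 0, 0], [0, 8, -7], -1], [[0, 0, 0], [0, 12, -7], -1], [[0, 0, 0], [0, 16, -7], -1], [[0, 0, 0], [0, 20, -7], -1], [[0, 0, 0], [0, 22, -7], -1], [[0, 0, 0], [0, 22, -7], -1]]'

```text
clock: 11.23
position: [0.472, -0.0724, 0.1535]
ee_rot: [0.173, 3.135, 0.004]
force: [0.5, -0.4, -2.1]
width: 0.258
gripper_force: 40.0
```

```bash
python3 - <<'E'
from h import *
chips();s=readout.observe();print(toB(s["position"]),s["position"],s["force"])
print(delta([.421,.036,.16],R=down(1.52)))
E
```

```text
top 40 z 0.03 [ 0.036 -0.131]
top 40 z 0.008 [ 0.037 -0.137]
top 41 z 0.03 [-0.032 -0.138]
top 41 z 0.008 [-0.032 -0.144]
scene 29 z 0.03 [ 0.025 -0.119]
scene 29 z 0.008 [ 0.039 -0.134]
scene 27 z 0.03 [-0.043 -0.127]
scene 27 z 0.008 [-0.03  -0.142]
[0.01376497 0.10570764] [ 0.4713417  -0.07773048  0.15286259] [ 0.16543038 -1.7842067  -3.40107042]
(array([-0.   ,  0.   , -0.065]), array([ 6.31, 10.72, -0.72]))
```

Request:
drive_tool --commands '[[[0, 0, -0.065], [3, 4, -1], -1], [[0, 0, -0.065], [5, 8, -1], -1], [[0, 0, -0.065], [6.3, 10.6, -1], -1], [[0, 0, -0.065], [6.3, 10.6, -1], -1], [[0, 0, -0.065], [6.3, 10.6, 3], -1], [[0, 0, -0.065], [6.3, 10.6, 6], -1], [[0, 0, -0.065], [6.3, 10.6, 8], -1], [[0, 0, -0.065], [6.3, 10.6, 9], -1], [[0, 0, -0.065], [6.3, 10.6, 9.4], -1], [[0, 0, -0.065], [6.3, 10.6, 9.6], -1], [[0, 0, -0.065], [6.3, 10.6, 9.6], -1]]'

```text
clock: 12.25
position: [0.4221, 0.0335, 0.0573]
ee_rot: [0.086, 3.139, 0.0]
force: [0.5, -0.3, -2.9]
width: 0.261
gripper_force: 40.0
```

Request:
drive_tool --commands '[[[0, 0, 0], [0, 0, 0.1], -1], [[0, 0, 0], [0, 0, 0.2], -1], [[0, 0, 0], [0, 0, 0.2], -1]]'

```text
clock: 12.5
position: [0.4219, 0.0336, 0.0553]
ee_rot: [0.085, 3.139, -0.0]
force: [0.6, -0.7, -3.6]
width: 0.257
gripper_force: 40.0
```

Request:
drive_tool --commands '[[[0, 0, 0], [0, 0, 0.1], -1], [[0, 0, 0], [0, 0, 0.15], -1], [[0, 0, 0], [0, 0, 0.15], -1]]'

```text
clock: 12.75
position: [0.4217, 0.0337, 0.0547]
ee_rot: [0.084, 3.139, -0.003]
force: [-9.2, -2.3, 26.2]
width: 0.258
gripper_force: 40.0
```

Request:
drive_tool --commands '[[[0, 0, 0], [0, 0, -0.05], -0.3], [[0, 0, 0], [0, 0, -0.05], 0.1], [[0, 0, 0], [0, 0, -0.05], 0.1], [[0, 0, 0], [0, 0, -0.05], 0.1], [[0, 0, 0], [0, 0, -2], 0.1], [[0, 0, 0], [0, 0, -5], 0.1], [[0, 0, 0], [0, 0, -8], 0.1], [[0, 0, 0], [0, 0, -12], 0.1], [[0, 0, 0], [0, 0, -16], 0.1], [[0, 0, 0], [0, 0, -20], 0.1], [[0, 0, 0], [0, 0, -20], 0.1], [[0, 0, 0], [0, 0, -20], 0.1]]'

```text
clock: 13.75
position: [0.4228, 0.0338, 0.2552]
ee_rot: [0.086, 3.136, -0.001]
force: [0.9, -0.7, -1.1]
width: 0.551
gripper_force: 0.0
```

```bash
python3 - <<'E'
import cv2,numpy as np
a=cv2.imread("pics/top0.png")[180:275,190:258];b=cv2.imread("pics/scene0.png")[210:310,222:312]
a=cv2.resize(a,(68*6,95*6),interpolation=cv2.INTER_CUBIC);b=cv2.resize(b,(int(90*4.3),430),interpolation=cv2.INTER_CUBIC)
o=np.zeros((570,408+387,3),np.uint8);o[:,:408]=a;o[:430,408:]=b
cv2.imwrite("pics/cart.png",o)
E
```

```text
(no output)
```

View pics/cart.png

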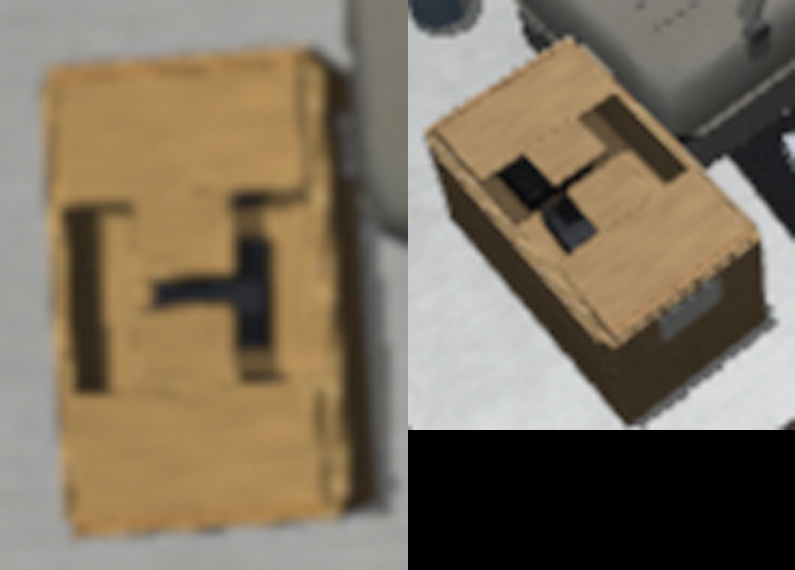

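```bash
python3 - <<'E'
from h import *
np.set_printoptions(precision=4,suppress=True)
f=lambda p,z:onz("top",[(190+(a+.5)/6-.5,180+(b+.5)/6-.5) for a,b in p],z)
g=lambda p,z:onz("scene",[(222+(a-408+.5)/4.3-.5,210+(b+.5)/4.3-.5) for a,b in p],z)
c=f([(48,65),(318,50),(336,516),(75,533)],.107);print(c,c.mean(0))
print("tongue",f([(130,290),(235,290),(155,292)],.107),"blk",f([(272,235),(272,350)],.068))
c=g([(428,135),(570,40),(758,235),(610,345)],.107);print(c,c.mean(0))
C=np.array([.457,.2025]);cx=np.array([.9974,.072]);cy=np.array([-.072,.9974])
for x,y in [(-.039,.02),(-.006,.02),(-.039,-.02),(.039,.02),(.039,-.02),(-.039,.051),(.039,.051),(-.039,-.051),(.039,-.051),(-.006,-.02)]:
    P=[*(C+cx*x+cy*y),.107];print(x,y,((proj("top",P)[0]-[190,180])*6).round(),((proj("scene",P)[0]-[222,210])*4.3+[408,0]).round())
E
```

```text
[[0.5531 0.2631 0.107 ]
 [0.5578 0.1501 0.107 ]
 [0.3652 0.1423 0.107 ]
 [0.3594 0.2499 0.107 ]] [0.4589 0.2013 0.107 ]
tongue [[0.4589 0.2278 0.107 ]
 [0.4584 0.1842 0.107 ]
 [0.4579 0.2174 0.107 ]] blk [[0.4826 0.1767 0.068 ]
 [0.4333 0.1765 0.068 ]]
[[0.5487 0.2669 0.107 ]
 [0.5583 0.1575 0.107 ]
 [0.3667 0.1452 0.107 ]
 [0.3596 0.2542 0.107 ]] [0.4583 0.206  0.107 ]
-0.039 0.02 [146. 390.] [605. 241.]
-0.006 0.02 [141. 310.] [573. 205.]
-0.039 -0.02 [243. 382.] [659. 203.]
0.039 0.02 [134. 202.] [529. 158.]
0.039 -0.02 [230. 193.] [582. 122.]
-0.039 0.051 [ 72. 396.] [563. 272.]
0.039 0.051 [ 60. 208.] [487. 186.]
-0.039 -0.051 [318. 375.] [699. 174.]
0.039 -0.051 [305. 187.] [622.  95.]
-0.006 -0.02 [237. 302.] [626. 168.]
```

```bash
cat >> h.py <<'E'
C0=np.array([.4575,.2025]);cx=np.array([.9974,.072]);cy=np.array([-.072,.9974])
def cw(x,y,z): return [*(C0+cx*x+cy*y),z]
E
python3 - <<'E'
from h import *
print(delta(cw(-.019,0,.18),R=down(1.643)),readout.observe()["width"])
E
```

```text
(array([-0.001,  0.005, -0.127]), array([-0.62, 16.8 ,  7.52])) 0.5507841266967899
```

Request:
drive_tool --commands '[[[0, 0.005, -0.127], [-0.6, 8, 0], 0.17], [[0, 0.005, -0.127], [-0.6, 12, 2], 0.17], [[0, 0.005, -0.127], [-0.6, 16.8, 5], 0.17], [[0, 0.005, -0.127], [-0.6, 16.8, 7.5], 0.17], [[0, 0.005, -0.127], [-0.6, 16.8, 7.5], 0.17], [[0, 0.005, -0.127], [-0.6, 16.8, 7.5], 0.17], [[0, 0.005, -0.127], [-0.6, 16.8, 7.5], 0.17], [[0, 0.005, -0.127], [-0.6, 16.8, 7.5], 0.17], [[0, 0.005, -0.127], [-0.6, 16.8, 7.5], 0.17]]'

```text
clock: 14.5
position: [0.4368, 0.2, 0.1784]
ee_rot: [0.112, -3.135, 0.001]
force: [1.1, -0.3, -0.2]
width: 0.583
gripper_force: 0.0
```

```bash
python3 - <<'E'
from h import *
print(delta(cw(-.019,0,.091),R=down(1.643)),readout.observe()["width"])
E
```

```text
(array([-0.   , -0.005, -0.001]), array([-0.23,  0.1 ,  8.74])) 0.5825065972224719
```

Request:
drive_tool --commands '[[[0, 0, 0], [-0.2, 0.1, 3], 0.17], [[0, 0, 0], [-0.2, 0.1, 5], 0.17], [[0, 0, 0], [-0.2, 0.1, 6], 0.17], [[0, 0, 0], [-0.2, 0.1, 6.6], 0.17], [[0, 0, 0], [-0.2, 0.1, 7.2], 0.17], [[0, 0, 0], [-0.2, 0.1, 7.4], 0.17]]'

```text
clock: 15.0
position: [0.4383, 0.202, 0.1043]
ee_rot: [0.114, -3.135, -0.0]
force: [0.1, -0.9, 1.0]
width: 0.583
gripper_force: 0.0
```

Request:
drive_tool --commands '[[[0, 0, 0], [0, 0, 0.5], 0.17], [[0, 0, 0], [0, 0, 1], 0.17], [[0, 0, 0], [0, 0, 1.3], 0.17], [[0, 0, 0], [0, 0, 1.3], 0.17]]'

```text
clock: 15.33
position: [0.4378, 0.2021, 0.0908]
ee_rot: [0.115, -3.134, 0.0]
force: [0.7, -0.0, -0.6]
width: 0.582
gripper_force: 0.0
```

Request:
drive_tool --commands '[[[0, 0, 0], [0, 0, 0], -1], [[0, 0, 0], [0, 0, 0], -1], [[0, 0, 0], [0, 0, 0], -1], [[0, 0, 0], [0, 0, 0], -1], [[0, 0, 0], [0, 0, 0], -1]]' --newtons 10

```text
clock: 15.75
position: [0.4381, 0.2025, 0.0914]
ee_rot: [0.115, -3.135, -0.001]
force: [0.1, 1.2, 1.3]
width: 0.432
gripper_force: 10.0
```

Width 0.432 is 40 mm, so the tongue is held. Now swing it along the arc.

Request:
drive_tool --commands '[[[0, 0, 0], [0.16, 0, -1.55], -1], [[0, 0, 0], [0.62, 0, -3.04], -1], [[0, 0, 0], [1.36, 0, -4.4], -1], [[0, 0, 0], [2.37, 0, -5.6], -1], [[0, 0, 0], [3.59, 0, -6.56], -1], [[0, 0, 0], [4.97, 0, -7.27], -1], [[0, 0, 0], [6.47, 0, -7.69], -1], [[0, 0, 0], [8.03, 0, -7.8], -1], [[0, 0, 0], [9.57, 0, -7.6], -1], [[0, 0, 0], [11.05, 0, -7.09], -1], [[0, 0, 0], [12.07, 0, -6.53], -1], [[0, 0, 0], [12.07, 0, -6.53], -1], [[0, 0, 0], [12.07, 0, -6.53], -1]]'

```text
clock: 16.83
position: [0.3173, 0.1943, 0.1574]
ee_rot: [0.116, -3.135, -0.001]
force: [-4.3, 3.9, 2.7]
width: 0.434
gripper_force: 10.0
```

Request:
drive_tool --commands '[[[0, 0, 0], [0, 0, 0], 0.17], [[0, 0, 0], [0, 0, 0], 0.17], [[0, 0, 0], [0, 0, 0], 0.17], [[0, 0, 0], [0, 0, -2], 0.17], [[0, 0, 0], [0, 0, -5], 0.17], [[0, 0, 0], [-3, 0, -6], 0.17], [[0, 0, 0], [-7, 0, -6], 0.17], [[0, 0, 0], [-11, 0, -6], 0.17], [[0, 0, 0], [-15, 0, -6], 0.17], [[0, 0, 0], [-15.8, 0, -4], 0.17], [[0, 0, 0], [-15.8, 0, -2], 0.17], [[0, 0, 0], [-15.8, 0, -2], 0.17], [[0, 0, 0], [-15.8, 0, -2], 0.17]]'

```text
clock: 17.92
position: [0.4748, 0.2045, 0.1756]
ee_rot: [0.115, -3.132, 0.001]
force: [-0.1, 0.9, 0.1]
width: 0.583
gripper_force: 0.0
```

```bash
python3 - <<'E'
from h import *
print(delta(cw(.019,0,.091),R=down(1.643)),readout.observe()["width"])
shot("scene","s5",(200,140,360,270),5)
E
```

```text
(array([-0.   , -0.008,  0.001]), array([-0.23, -0.07,  8.46])) 0.5827099891223181
```

View pics/s5.png

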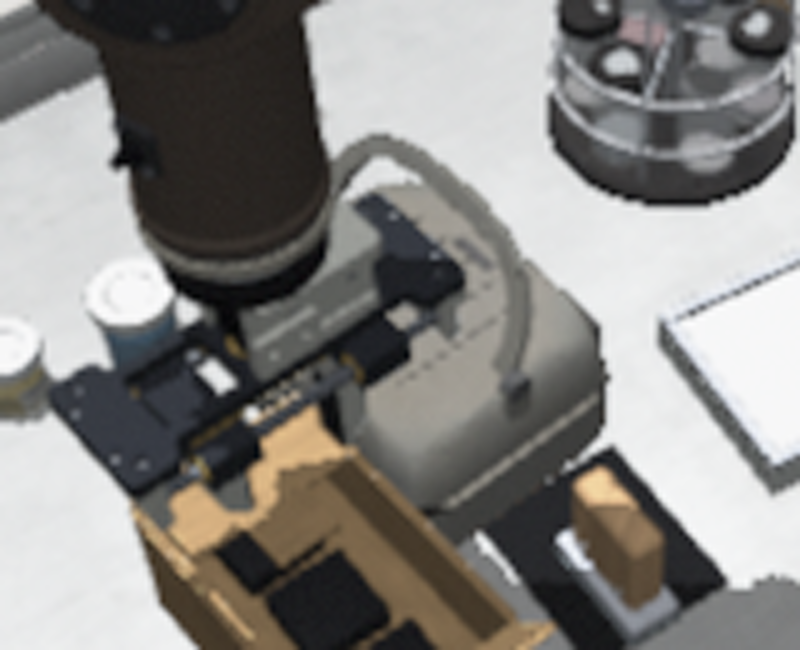

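```bash
python3 - <<'E'
from h import *
# handle points in top crop (3x, off 190,110) and scene crop (3x, off 180,140)
T=[(275,120),(292,180),(295,230),(290,280)]
for u,v in T:
    for z in(.08,.12,.16,.2):
        p=onz("top",[(190+u/3,110+v/3)],z)[0]
        print(u,v,z,p[:2].round(3),((proj("scene",p)[0]-[180,140])*3).round())
E
```

```text
275 120 0.08 [0.659 0.054] [275. 141.]
275 120 0.12 [0.65  0.051] [279. 118.]
275 120 0.16 [0.642 0.047] [283.  94.]
275 120 0.2 [0.633 0.044] [288.  69.]
292 180 0.08 [0.606 0.04 ] [316. 166.]
292 180 0.12 [0.6   0.037] [319. 142.]
292 180 0.16 [0.593 0.034] [323. 117.]
292 180 0.2 [0.586 0.031] [327.  91.]
295 230 0.08 [0.563 0.037] [342. 191.]
295 230 0.12 [0.558 0.035] [345. 167.]
295 230 0.16 [0.553 0.032] [349. 141.]
295 230 0.2 [0.548 0.029] [353. 114.]
290 280 0.08 [0.52  0.042] [364. 221.]
290 280 0.12 [0.517 0.039] [367. 196.]
290 280 0.16 [0.513 0.036] [370. 169.]
290 280 0.2 [0.51  0.033] [373. 141.]
```

Request:
drive_tool --commands '[[[0, 0, 0], [-0.2, -0.1, 3], 0.17], [[0, 0, 0], [-0.2, -0.1, 5], 0.17], [[0, 0, 0], [-0.2, -0.1, 6.3], 0.17], [[0, 0, 0], [-0.2, -0.1, 7], 0.17], [[0, 0, 0], [-0.2, -0.1, 7.6], 0.17], [[0, 0, 0], [-0.2, -0.1, 8.2], 0.17], [[0, 0, 0], [-0.2, -0.1, 8.5], 0.17], [[0, 0, 0], [-0.2, -0.1, 8.5], 0.17]]'

```text
clock: 18.63
position: [0.4773, 0.2042, 0.0913]
ee_rot: [0.115, -3.135, -0.0]
force: [-0.3, 0.4, 0.1]
width: 0.585
gripper_force: 0.0
```

Request:
drive_tool --commands '[[[0, 0, 0], [0, 0, 0], -1], [[0, 0, 0], [0, 0, 0], -1], [[0, 0, 0], [0, 0, 0], -1], [[0, 0, 0], [0, 0, 0], -1], [[0, 0, 0], [0, 0, 0], -1]]' --newtons 10

```text
clock: 19.05
position: [0.4774, 0.2048, 0.0917]
ee_rot: [0.115, -3.135, -0.002]
force: [0.2, 2.1, 1.0]
width: 0.433
gripper_force: 10.0
```

Request:
drive_tool --commands '[[[0, 0, 0], [-0.16, 0, -1.55], -1], [[0, 0, 0], [-0.62, 0, -3.04], -1], [[0, 0, 0], [-1.36, 0, -4.4], -1], [[0, 0, 0], [-2.37, 0, -5.6], -1], [[0, 0, 0], [-3.59, 0, -6.56], -1], [[0, 0, 0], [-4.97, 0, -7.27], -1], [[0, 0, 0], [-6.47, 0, -7.69], -1], [[0, 0, 0], [-8.03, 0, -7.8], -1], [[0, 0, 0], [-9.57, 0, -7.6], -1], [[0, 0, 0], [-11.05, 0, -7.09], -1], [[0, 0, 0], [-12.07, 0, -6.53], -1], [[0, 0, 0], [-12.07, 0, -6.53], -1], [[0, 0, 0], [-12.07, 0, -6.53], -1]]'

```text
clock: 20.13
position: [0.5989, 0.2131, 0.1558]
ee_rot: [0.114, -3.136, -0.001]
force: [2.9, 1.1, 0.4]
width: 0.433
gripper_force: 10.0
```

Request:
drive_tool --commands '[[[0, 0, 0], [0, 0, 0], 0.17], [[0, 0, 0], [0, 0, 0], 0.17], [[0, 0, 0], [0, 0, 0], 0.17], [[0, 0, 0], [0, 0, -2], 0.17], [[0, 0, 0], [0, 0, -5], 0.17], [[0, 0, 0], [0, 0, -9], 0.17], [[0, 0, 0], [8, -10, -12], 0.6], [[0, 0, 0], [8, -15, -12], 0.6], [[0, 0, 0], [8, -20, -12], 0.6], [[0, 0, 0], [8, -25, -12], 0.6], [[0, 0, 0], [8, -25, -12], 0.6], [[0, 0, 0], [8, -25, -12], 0.6], [[0, 0, 0], [8, -25, -12], 0.6], [[0, 0, 0], [8, -25, -12], 0.6]]'

```text
clock: 21.3
position: [0.536, -0.0488, 0.2759]
ee_rot: [0.101, -3.133, 0.005]
force: [0.8, 0.1, -0.7]
width: 0.8
gripper_force: 0.0
```

```bash
python3 - <<'E'
from h import *
a=shot("top")[175:285,185:315];b=shot("scene")[180:320,215:370]
a=cv2.resize(a,None,fx=3.5,fy=3.5,interpolation=cv2.INTER_CUBIC);b=cv2.resize(b,None,fx=2.2,fy=2.2,interpolation=cv2.INTER_CUBIC)
print(a.shape,b.shape)
o=np.zeros((390,800,3),np.uint8);o[:a.shape[0],:a.shape[1]]=a;o[:b.shape[0],456:456+b.shape[1]]=b
cv2.imwrite("pics/f.png",o)
E
```

```text
(385, 455, 3) (308, 341, 3)
```

View pics/f.png

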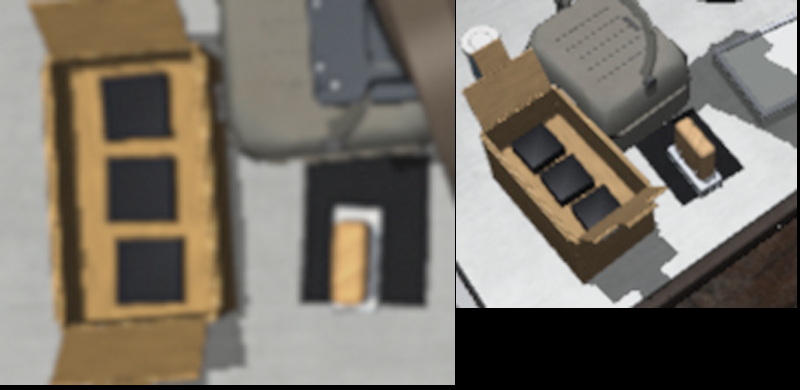

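```bash
cat >> h.py <<'E'
def scraper():
    hsv=cv2.cvtColor(cams.get_image("top"),cv2.COLOR_BGR2HSV)
    m=cv2.inRange(hsv,(5,90,80),(25,255,255));m[:,:268]=0;m[:,312:]=0;m[:215]=0;m[290:]=0
    r=rect(m);b=onz("top",cv2.boxPoints(r),.08);print("scraper",r,onz("top",[r[0]],.08)[0].round(3),b[:,:2].round(3).tolist())
def blocks():
    im=cams.get_image("top");m=(im.max(2)<60).astype(np.uint8);m[:,:203]=0;m[:,252]=0
    m[:,250:]=0;m[:185]=0;m[275:]=0
    for c,s in blobs(m,100):
        p=onz("top",[c],.068)[0];d=p[:2]-C0;print("block",c.round(1),s[2:],p.round(3),"carton",(d@cx).round(3),(d@cy).round(3))
E
python3 - <<'E'
from h import *
scraper();blocks()
f=lambda p,z:onz("scene",[(215+(a-456+.5)/2.2-.5,180+(b+.5)/2.2-.5) for a,b in p],z)
print(f([(675,122),(691,118),(714,150),(697,160)],.08))
E
```

```text
scraper ((284.0, 250.0), (22.0, 10.0), 90.0) [0.401 0.049 0.08 ] [[0.429, 0.062], [0.429, 0.037], [0.373, 0.037], [0.374, 0.062]]
block [223.7 205.2] [ 18  18 297] [0.518 0.206 0.068] carton 0.061 -0.001
block [204.2 237.9] [  5  68 134] [0.434 0.256 0.068] carton -0.019 0.055
block [225.2 228.9] [ 18  17 291] [0.457 0.202 0.068] carton -0.001 -0.001
block [227.5 252. ] [ 18  17 305] [0.397 0.195 0.068] carton -0.06 -0.003
[[0.43635916 0.05704947 0.08      ]
 [0.428956   0.03715232 0.08      ]
 [0.37364092 0.04376799 0.08      ]
 [0.3749496  0.06938522 0.08      ]]
```

```bash
python3 - <<'E'
from h import *
s=readout.observe();print(s["position"],s["width"])
print(delta(cw(.0605,.001,.2),R=down(1.643)))
E
```

```text
[ 0.536669   -0.0407343   0.27640647] 0.7982530600175848
(array([ 0.001, -0.005,  0.003]), array([-2.000e-02,  2.492e+01,  7.660e+00]))
```

Request:
drive_tool --commands '[[[0, -0.005, 0], [0, 8, 0], 0.26], [[0, -0.005, 0], [0, 16, 0], 0.26], [[0, -0.005, 0], [0, 22, 2], 0.26], [[0, -0.005, 0], [0, 24.9, 5], 0.26], [[0, -0.005, 0], [0, 24.9, 7.6], 0.26], [[0, -0.005, 0], [0, 24.9, 7.6], 0.26], [[0, -0.005, 0], [0, 24.9, 7.6], 0.26], [[0, -0.005, 0], [0, 24.9, 7.6], 0.26], [[0, -0.005, 0], [0, 24.9, 7.6], 0.26], [[0, -0.005, 0], [0, 24.9, 7.6], 0.26]]'

```text
clock: 22.33
position: [0.5183, 0.2064, 0.2008]
ee_rot: [-0.117, 3.139, 0.0]
force: [0.2, -0.7, -0.4]
width: 0.631
gripper_force: 0.0
```

```bash
python3 - <<'E'
from h import *
s=readout.observe();print(s["position"],s["width"])
print(delta(cw(.0605,.001,.0535),R=down(1.643)))
E
```

```text
[0.51834288 0.20644971 0.20075075] 0.6313070322545106
(array([0.   , 0.   , 0.002]), array([ 0.05,  0.14, 14.73]))
```

Request:
drive_tool --commands '[[[0, 0, 0], [0, 0.1, 4], 0.26], [[0, 0, 0], [0, 0.1, 8], 0.26], [[0, 0, 0], [0, 0.1, 9.5], 0.26], [[0, 0, 0], [0, 0.1, 10.5], 0.26], [[0, 0, 0], [0, 0.1, 11.3], 0.26], [[0, 0, 0], [0, 0.1, 12], 0.26], [[0, 0, 0], [0, 0.1, 12.7], 0.26], [[0, 0, 0], [0, 0.1, 13.2], 0.26]]'

```text
clock: 23.0
position: [0.519, 0.2072, 0.0687]
ee_rot: [-0.114, 3.138, 0.001]
force: [0.9, -0.1, -0.1]
width: 0.633
gripper_force: 0.0
```

Request:
drive_tool --commands '[[[0, 0, 0], [0, 0, 0.5], 0.26], [[0, 0, 0], [0, 0, 1], 0.26], [[0, 0, 0], [0, 0, 1.4], 0.26], [[0, 0, 0], [0, 0, 1.4], 0.26]]'

```text
clock: 23.33
position: [0.5181, 0.207, 0.0537]
ee_rot: [0.115, -3.139, 0.0]
force: [0.9, -0.0, 1.0]
width: 0.627
gripper_force: 0.0
```

Request:
drive_tool --commands '[[[0, 0, 0], [0, 0, 0], -1], [[0, 0, 0], [0, 0, 0], -1], [[0, 0, 0], [0, 0, 0], -1], [[0, 0, 0], [0, 0, 0], -1], [[0, 0, 0], [0, 0, 0], -1]]' --newtons 35

```text
clock: 23.75
position: [0.5184, 0.2072, 0.0546]
ee_rot: [-0.115, 3.139, 0.001]
force: [-0.6, 0.2, 0.4]
width: 0.538
gripper_force: 35.0
```

Request:
drive_tool --commands '[[[0, 0, 0], [0, 0, -3], -1], [[0, 0, 0], [0, 0, -7], -1], [[0, 0, 0], [0, 0, -11], -1], [[0, 0, 0], [0, 0, -15], -1], [[0, 0, 0], [0, 0, -18], -1], [[0, 0, 0], [0, 0, -18], -1]]'

```text
clock: 24.25
position: [0.5205, 0.2095, 0.241]
ee_rot: [-0.115, 3.131, 0.006]
force: [0.5, 1.5, -0.4]
width: 0.546
gripper_force: 35.0
```

```bash
python3 - <<'E'
from h import *
s=readout.observe();print(s["position"],s["width"])
print(delta(bw(0,.065,.12),R=down(-.12)))
E
```

```text
[0.52051746 0.20946885 0.24097671] 0.546260888838321
(array([0.011, 0.003, 1.764]), array([  9.25, -32.05,  11.9 ]))
```

Request:
drive_tool --commands '[[[0, 0, 0.2], [2, -4, 0], -1], [[0, 0, 0.4], [3, -8, 0], -1], [[0, 0, 0.6], [4, -12, 0], -1], [[0, 0, 0.8], [5, -16, 0], -1], [[0, 0, 1.0], [6, -20, 0], -1], [[0, 0, 1.2], [8, -24, 0], -1], [[0, 0, 1.4], [9.2, -28, 0], -1], [[0, 0, 1.6], [9.2, -32, 0], -1], [[0, 0, 1.764], [9.2, -32, 4], -1], [[0, 0, 1.764], [9.2, -32, 8], -1], [[0, 0, 1.764], [9.2, -32, 11.9], -1], [[0, 0, 1.764], [9.2, -32, 11.9], -1], [[0, 0, 1.764], [9.2, -32, 11.9], -1], [[0, 0, 1.764], [9.2, -32, 11.9], -1], [[0, 0, 1.764], [9.2, -32, 11.9], -1], [[0, 0, 1.764], [9.2, -32, 11.9], -1], [[0, 0, 1.764], [9.2, -32, 11.9], -1], [[0, 0, 1.764], [9.2, -32, 11.9], -1]]'

```text
clock: 25.75
position: [0.4499, -0.1187, 0.1154]
ee_rot: [-2.347, -2.088, -0.0]
force: [0.1, -0.3, 0.4]
width: 0.545
gripper_force: 35.0
```

```bash
python3 - <<'E'
from h import *
s=readout.observe();print(s["position"],s["width"])
print(delta(bw(0,.065,.028),R=down(-.12)))
E
```

```text
[ 0.4499405  -0.11872434  0.11536492] 0.5445683999681112
(array([ 0.   , -0.   ,  0.003]), array([0.26, 0.26, 8.74]))
```

Request:
drive_tool --commands '[[[0, 0, 0], [0.2, 0.2, 3.5], -1], [[0, 0, 0], [0.2, 0.2, 6], -1], [[0, 0, 0], [0.2, 0.2, 7.5], -1], [[0, 0, 0], [0.2, 0.2, 8.1], -1], [[0, 0, 0], [0.2, 0.2, 8.5], -1], [[0, 0, 0], [0.2, 0.2, 8.6], -1], [[0, 0, 0], [0.2, 0.2, 8.6], -1]]'

```text
clock: 26.33
position: [0.4527, -0.117, 0.0299]
ee_rot: [2.35, 2.084, 0.001]
force: [-0.2, -0.4, -0.7]
width: 0.541
gripper_force: 35.0
```

Request:
drive_tool --commands '[[[0, 0, 0], [0, 0, 0.1], -1], [[0, 0, 0], [0, 0, 0.1], 0.26], [[0, 0, 0], [0, 0, 0.1], 0.26], [[0, 0, 0], [0, 0, 0.1], 0.26], [[0, 0, 0], [0, 0, -1], 0.26], [[0, 0, 0], [0, 0, -5], 0.26], [[0, 0, 0], [0, 0, -9], 0.26], [[0, 0, 0], [0, 0, -13], 0.26], [[0, 0, 0], [0, 0, -17], 0.26], [[0, 0, 0], [0, 0, -20], 0.26], [[0, 0, 0], [0, 0, -20], 0.26]]'

```text
clock: 27.25
position: [0.4554, -0.1171, 0.2357]
ee_rot: [2.345, 2.079, 0.009]
force: [0.7, 0.6, 0.0]
width: 0.63
gripper_force: 0.0
```

```bash
python3 - <<'E'
from h import *
s=readout.observe();print(s["position"],s["width"])
print(delta(cw(0,.001,.2),R=down(1.643)))
blocks();scraper()
E
```

```text
[ 0.45537502 -0.11714025  0.23567508] 0.6295642053191477
(array([ 0.006,  0.01 , -1.763]), array([31.86, -3.67,  3.49]))
block [204.3 237.4] [  5  73 156] [0.436 0.256 0.068] carton -0.018 0.055
block [247.9 232.3] [  4  55 104] [0.447 0.143 0.068] carton -0.014 -0.059
block [225.2 228.9] [ 18  17 294] [0.457 0.202 0.068] carton -0.001 -0.001
block [227.5 252. ] [ 18  17 306] [0.397 0.196 0.068] carton -0.06 -0.003
scraper ((284.0, 250.0), (22.0, 10.0), 90.0) [0.401 0.049 0.08 ] [[0.429, 0.062], [0.429, 0.037], [0.373, 0.037], [0.374, 0.062]]
```

Request:
drive_tool --commands '[[[0, 0, -0.2], [4, 0, 0], 0.26], [[0, 0, -0.4], [8, -0.5, 0], 0.26], [[0, 0, -0.6], [12, -1, 0], 0.26], [[0, 0, -0.8], [16, -2, 0], 0.26], [[0, 0, -1], [20, -3, 0], 0.26], [[0, 0, -1.2], [24, -3.7, 0], 0.26], [[0, 0, -1.4], [28, -3.7, 0], 0.26], [[0, 0, -1.6], [31.9, -3.7, 0], 0.26], [[0, 0, -1.763], [31.9, -3.7, 0], 0.26], [[0, 0, -1.763], [31.9, -3.7, 0], 0.26], [[0, 0, -1.763], [31.9, -3.7, 0], 0.26], [[0, 0, -1.763], [31.9, -3.7, 0], 0.26], [[0, 0, -1.763], [31.9, -3.7, 0], 0.26], [[0, 0, -1.763], [31.9, -3.7, 0], 0.26], [[0, 0, -1.763], [31.9, -3.7, 2], 0.26], [[0, 0, -1.763], [31.9, -3.7, 3.5], 0.26], [[0, 0, -1.763], [31.9, -3.7, 3.5], 0.26], [[0, 0, -1.763], [31.9, -3.7, 3.5], 0.26]]'

```text
clock: 28.85
position: [0.4525, 0.2036, 0.193]
ee_rot: [0.114, -3.136, 0.001]
force: [0.2, -0.5, -0.0]
width: 0.633
gripper_force: 0.0
```

```bash
python3 - <<'E'
from h import *
s=readout.observe();print(s["position"],s["width"])
print(delta(cw(0,.001,.0535),R=down(1.643)))
E
```

```text
[0.45253875 0.20359977 0.19303915] 0.6326966672405164
(array([-0.   , -0.004,  0.   ]), array([-0.54, -0.04, 13.95]))
```

Request:
drive_tool --commands '[[[0, 0, 0], [-0.5, 0, 4], 0.26], [[0, 0, 0], [-0.5, 0, 8], 0.26], [[0, 0, 0], [-0.5, 0, 9.5], 0.26], [[0, 0, 0], [-0.5, 0, 10.5], 0.26], [[0, 0, 0], [-0.5, 0, 11.5], 0.26], [[0, 0, 0], [-0.5, 0, 12.3], 0.26], [[0, 0, 0], [-0.5, 0, 13], 0.26], [[0, 0, 0], [-0.5, 0, 13.6], 0.26], [[0, 0, 0], [-0.5, 0, 13.9], 0.26], [[0, 0, 0], [-0.5, 0, 13.9], 0.26]]'

```text
clock: 29.68
position: [0.4587, 0.2045, 0.0552]
ee_rot: [0.113, -3.139, -0.0]
force: [0.7, -0.1, -0.3]
width: 0.631
gripper_force: 0.0
```

Request:
drive_tool --commands '[[[0, 0, 0], [0, 0, 0], -1], [[0, 0, 0], [0, 0, 0], -1], [[0, 0, 0], [0, 0, 0], -1], [[0, 0, 0], [0, 0, 0], -1], [[0, 0, 0], [0, 0, 0], -1]]' --newtons 35

```text
clock: 30.1
position: [0.4589, 0.2047, 0.0558]
ee_rot: [-0.113, 3.139, 0.001]
force: [-0.2, -0.4, 3.4]
width: 0.546
gripper_force: 34.5
```

Request:
drive_tool --commands '[[[0, 0, 0], [0, 0, -3], -1], [[0, 0, 0], [0, 0, -7], -1], [[0, 0, 0], [0, 0, -11], -1], [[0, 0, 0], [0, 0, -15], -1], [[0, 0, 0], [0, 0, -18], -1], [[0, 0, 0], [0, 0, -18], -1]]'

```text
clock: 30.6
position: [0.4607, 0.2068, 0.2414]
ee_rot: [-0.113, 3.131, 0.006]
force: [0.1, 0.9, -0.5]
width: 0.541
gripper_force: 34.5
```

```bash
python3 - <<'E'
from h import *
s=readout.observe();print(s["position"],s["width"])
print(delta(bw(0,.0,.12),R=down(-.12)))
E
```

```text
[0.46069467 0.20675015 0.24138014] 0.5413713727753964
(array([0.01 , 0.003, 1.763]), array([  4.46, -38.6 ,  11.98]))
```

Request:
drive_tool --commands '[[[0, 0, 0.2], [1, -4, 0], -1], [[0, 0, 0.4], [2, -8, 0], -1], [[0, 0, 0.6], [3, -12, 0], -1], [[0, 0, 0.8], [4, -16, 0], -1], [[0, 0, 1.0], [4.5, -20, 0], -1], [[0, 0, 1.2], [4.5, -24, 0], -1], [[0, 0, 1.4], [4.5, -28, 0], -1], [[0, 0, 1.6], [4.5, -32, 0], -1], [[0, 0, 1.763], [4.5, -36, 0], -1], [[0, 0, 1.763], [4.5, -38.6, 0], -1], [[0, 0, 1.763], [4.5, -38.6, 3], -1], [[0, 0, 1.763], [4.5, -38.6, 7], -1], [[0, 0, 1.763], [4.5, -38.6, 11.9], -1], [[0, 0, 1.763], [4.5, -38.6, 11.9], -1], [[0, 0, 1.763], [4.5, -38.6, 11.9], -1], [[0, 0, 1.763], [4.5, -38.6, 11.9], -1], [[0, 0, 1.763], [4.5, -38.6, 11.9], -1], [[0, 0, 1.763], [4.5, -38.6, 11.9], -1]]'

```text
clock: 32.1
position: [0.4427, -0.184, 0.1177]
ee_rot: [2.346, 2.086, 0.002]
force: [-0.2, -0.8, -0.4]
width: 0.545
gripper_force: 34.5
```

```bash
python3 - <<'E'
from h import *
s=readout.observe();print(s["position"],s["width"])
print(delta(bw(0,.0,.0305),R=down(-.12)))
E
```

```text
[ 0.44267459 -0.18397055  0.11765993] 0.5447990000975557
(array([0.003, 0.   , 0.003]), array([0.33, 0.17, 8.72]))
```

Request:
drive_tool --commands '[[[0, 0, 0], [0.3, 0.2, 3.5], -1], [[0, 0, 0], [0.3, 0.2, 6], -1], [[0, 0, 0], [0.3, 0.2, 7.5], -1], [[0, 0, 0], [0.3, 0.2, 8.1], -1], [[0, 0, 0], [0.3, 0.2, 8.5], -1], [[0, 0, 0], [0.3, 0.2, 8.6], -1], [[0, 0, 0], [0.3, 0.2, 8.7], -1], [[0, 0, 0], [0.3, 0.2, 8.7], -1], [[0, 0, 0], [0.3, 0.2, 8.7], 0.26], [[0, 0, 0], [0.3, 0.2, 8.7], 0.26], [[0, 0, 0], [0.3, 0.2, 8.7], 0.26], [[0, 0, 0], [0.3, 0.2, 7], 0.26], [[0, 0, 0], [0.3, 0.2, 3], 0.26], [[0, 0, 0], [0.3, 0.2, -1], 0.26], [[0, 0, 0], [0.3, 0.2, -5], 0.26], [[0, 0, 0], [0.3, 0.2, -9], 0.26], [[0, 0, 0], [0.3, 0.2, -12], 0.26], [[0, 0, 0], [0.3, 0.2, -12], 0.26]]'

```text
clock: 33.6
position: [0.4471, -0.1815, 0.2427]
ee_rot: [2.344, 2.078, 0.007]
force: [1.4, -0.1, 0.5]
width: 0.625
gripper_force: 0.0
```

```bash
python3 - <<'E'
from h import *
s=readout.observe();print(s["position"],s["width"])
print(delta(cw(-.06,-.0005,.2),R=down(1.643)))
E
```

```text
[ 0.44710062 -0.18154301  0.24274336] 0.6254471056747151
(array([ 0.005,  0.01 , -1.763]), array([37.07, -9.49,  4.09]))
```

Request:
drive_tool --commands '[[[0, 0, -0.2], [4, -1, 0], 0.26], [[0, 0, -0.4], [8, -2, 0], 0.26], [[0, 0, -0.6], [12, -3, 0], 0.26], [[0, 0, -0.8], [16, -4, 0], 0.26], [[0, 0, -1], [20, -5, 0], 0.26], [[0, 0, -1.2], [24, -6, 0], 0.26], [[0, 0, -1.4], [28, -7, 0], 0.26], [[0, 0, -1.6], [32, -8, 0], 0.26], [[0, 0, -1.763], [36, -9, 0], 0.26], [[0, 0, -1.763], [37.1, -9.2, 0], 0.26], [[0, 0, -1.763], [37.1, -9.2, 0], 0.26], [[0, 0, -1.763], [37.1, -9.2, 0], 0.26], [[0, 0, -1.763], [37.1, -9.2, 0], 0.26], [[0, 0, -1.763], [37.1, -9.2, 0], 0.26], [[0, 0, -1.763], [37.1, -9.2, 2], 0.26], [[0, 0, -1.763], [37.1, -9.2, 4], 0.26], [[0, 0, -1.763], [37.1, -9.2, 4], 0.26], [[0, 0, -1.763], [37.1, -9.2, 4], 0.26], [[0, 0, -1.763], [37.1, -9.2, 4], 0.26]]'

```text
clock: 35.18
position: [0.3972, 0.1987, 0.1972]
ee_rot: [-0.114, 3.139, 0.001]
force: [0.9, -0.3, 0.0]
width: 0.631
gripper_force: 0.0
```

```bash
python3 - <<'E'
from h import *
s=readout.observe();print(s["position"],s["width"])
print(delta(cw(-.057,-.0005,.0545),R=down(1.643)))
E
```

```text
[0.3971542  0.19871092 0.19716228] 0.6306245983112216
(array([0.001, 0.   , 0.   ]), array([-0.34, -0.12, 14.27]))
```

Request:
drive_tool --commands '[[[0, 0, 0], [-0.3, -0.1, 4], 0.26], [[0, 0, 0], [-0.3, -0.1, 8], 0.26], [[0, 0, 0], [-0.3, -0.1, 9.5], 0.26], [[0, 0, 0], [-0.3, -0.1, 10.5], 0.26], [[0, 0, 0], [-0.3, -0.1, 11.5], 0.26], [[0, 0, 0], [-0.3, -0.1, 12.3], 0.26], [[0, 0, 0], [-0.3, -0.1, 13], 0.26], [[0, 0, 0], [-0.3, -0.1, 13.6], 0.26], [[0, 0, 0], [-0.3, -0.1, 14.2], 0.26], [[0, 0, 0], [-0.3, -0.1, 14.2], 0.26]]'

```text
clock: 36.02
position: [0.4, 0.1974, 0.0538]
ee_rot: [0.113, -3.139, 0.0]
force: [-0.2, -0.1, 0.3]
width: 0.625
gripper_force: 0.0
```

Request:
drive_tool --commands '[[[0, 0, 0], [0, 0, 0], -1], [[0, 0, 0], [0, 0, 0], -1], [[0, 0, 0], [0, 0, 0], -1], [[0, 0, 0], [0, 0, 0], -1], [[0, 0, 0], [0, 0, 0], -1]]' --newtons 35

```text
clock: 36.43
position: [0.4003, 0.1976, 0.0546]
ee_rot: [-0.113, 3.139, 0.001]
force: [-0.1, -0.0, 0.6]
width: 0.545
gripper_force: 34.4
```

Request:
drive_tool --commands '[[[0, 0, 0], [0, 0, -3], -1], [[0, 0, 0], [0, 0, -7], -1], [[0, 0, 0], [0, 0, -11], -1], [[0, 0, 0], [0, 0, -15], -1], [[0, 0, 0], [0, 0, -18], -1], [[0, 0, 0], [0, 0, -18], -1]]'

```text
clock: 36.93
position: [0.4022, 0.1999, 0.2399]
ee_rot: [-0.113, 3.132, 0.005]
force: [0.7, 1.0, -1.1]
width: 0.545
gripper_force: 34.4
```

```bash
python3 - <<'E'
from h import *
s=readout.observe();print(s["position"],s["width"])
print(delta(bw(0,-.06,.12),R=down(-.12)))
E
```

```text
[0.40215463 0.19987766 0.23994856] 0.5450042726899944
(array([0.009, 0.003, 1.763]), array([ -0.28, -44.22,  11.87]))
```

Request:
drive_tool --commands '[[[0, 0, 0.15], [0, -4, 0], -1], [[0, 0, 0.3], [0, -8, 0], -1], [[0, 0, 0.5], [0, -12, 0], -1], [[0, 0, 0.7], [0, -16, 0], -1], [[0, 0, 0.9], [0, -20, 0], -1], [[0, 0, 1.1], [0, -24, 0], -1], [[0, 0, 1.3], [0, -28, 0], -1], [[0, 0, 1.5], [0, -32, 0], -1], [[0, 0, 1.763], [0, -36, 0], -1], [[0, 0, 1.763], [-0.3, -40, 0], -1], [[0, 0, 1.763], [-0.3, -44.7, 0], -1], [[0, 0, 1.763], [-0.3, -44.7, 0], -1], [[0, 0, 1.763], [-0.3, -44.7, 3], -1], [[0, 0, 1.763], [-0.3, -44.7, 7], -1], [[0, 0, 1.763], [-0.3, -44.7, 11.8], -1], [[0, 0, 1.763], [-0.3, -44.7, 11.8], -1], [[0, 0, 1.763], [-0.3, -44.7, 11.8], -1], [[0, 0, 1.763], [-0.3, -44.7, 11.8], -1], [[0, 0, 1.763], [-0.3, -44.7, 11.8], -1]]'

```text
clock: 38.52
position: [0.4369, -0.2484, 0.1184]
ee_rot: [2.348, 2.083, 0.002]
force: [1.1, -0.1, -1.0]
width: 0.544
gripper_force: 34.4
```

```bash
python3 - <<'E'
from h import *
s=readout.observe();print(s["position"],s["width"])
print(delta(bw(0,-.065,.0297),R=down(-.12)))
E
```

```text
[ 0.43685661 -0.24844199  0.11844096] 0.5436666481907895
(array([0.003, 0.001, 0.001]), array([ 0.3 , -0.03,  8.87]))
```

Request:
drive_tool --commands '[[[0, 0, 0], [0.3, 0, 3.5], -1], [[0, 0, 0], [0.3, 0, 6], -1], [[0, 0, 0], [0.3, 0, 7.5], -1], [[0, 0, 0], [0.3, 0, 8.2], -1], [[0, 0, 0], [0.3, 0, 8.6], -1], [[0, 0, 0], [0.3, 0, 8.8], -1], [[0, 0, 0], [0.3, 0, 8.9], -1], [[0, 0, 0], [0.3, 0, 8.9], -1], [[0, 0, 0], [0.3, 0, 8.9], 0.26], [[0, 0, 0], [0.3, 0, 8.9], 0.26], [[0, 0, 0], [0.3, 0, 8.9], 0.26], [[0, 0, 0], [0.3, 0, 7], 0.26], [[0, 0, 0], [0.3, 0, 3], 0.26], [[0, 0, 0], [0.3, 0, -1], 0.26], [[0, 0, 0], [0.3, 0, -5], 0.26], [[0, 0, 0], [0.3, 0, -9], 0.26], [[0, 0, 0], [0.3, 0, -13], 0.26], [[0, 0, 0], [-4, 0, -17], 0.26], [[0, 0, 0], [-8, 0, -20], 0.26], [[0, 0, 0], [-12, 0, -20], 0.26]]'

```text
clock: 40.18
position: [0.4249, -0.3477, 0.3162]
ee_rot: [2.342, 2.085, 0.003]
force: [1.8, -0.2, 0.1]
width: 0.628
gripper_force: 0.0
```

Request:
drive_tool --commands '[[[0, 0, 0], [-4, 0, 0], 0.26], [[0, 0, 0], [-8, 0, 0], 0.26], [[0, 0, 0], [-12, 0, 0], 0.26], [[0, 0, 0], [-16, 0, 0], 0.26], [[0, 0, 0], [-18, 0, 0], 0.26], [[0, 0, 0], [-18, 0, 0], 0.26]]'

```text
clock: 40.68
position: [0.3985, -0.532, 0.3095]
ee_rot: [-2.357, -2.075, 0.003]
force: [-0.9, 0.6, -0.2]
width: 0.635
gripper_force: 0.0
```

```bash
python3 - <<'E'
from h import *
chips();scraper()
a=cv2.resize(shot("top")[165:285,185:450],None,fx=3,fy=3,interpolation=cv2.INTER_CUBIC);cv2.imwrite("pics/e1.png",a)
b=cv2.resize(shot("scene")[160:310,200:450],None,fx=3.2,fy=3.2,interpolation=cv2.INTER_CUBIC);cv2.imwrite("pics/e2.png",b)
im=shot("top");m=(im.max(2)<70).astype(np.uint8);m[:,:325]=0;m[:,440:]=0;m[:200]=0;m[265:]=0
for c,s in blobs(m,100):print(c,s[2:],toB(onz("top",[c],.042)[0]).round(3))
E
```

```text
top 40 z 0.03 [ 0.036 -0.131]
top 40 z 0.008 [ 0.037 -0.137]
top 41 z 0.03 [-0.032 -0.138]
top 41 z 0.008 [-0.032 -0.144]
scene 28 z 0.03 [ 0.025 -0.118]
scene 28 z 0.008 [ 0.039 -0.133]
scene 27 z 0.03 [-0.043 -0.127]
scene 27 z 0.008 [-0.03  -0.142]
scraper ((284.0, 250.0), (22.0, 10.0), 90.0) [0.401 0.049 0.08 ] [[0.429, 0.062], [0.429, 0.037], [0.373, 0.037], [0.374, 0.062]]
[348.61423221 229.52059925] [ 18  18 267] [-0.001  0.063]
[372.04363636 232.2       ] [ 19  19 275] [-0.002  0.   ]
[395.34507042 234.66901408] [ 20  18 284] [-0.002 -0.062]
```

View pics/e1.png

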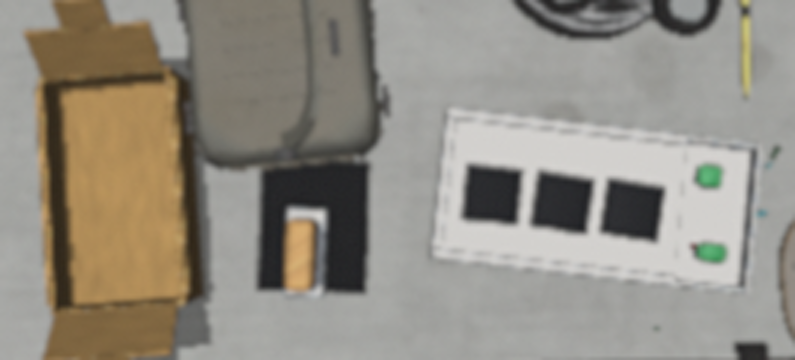

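View pics/e2.png

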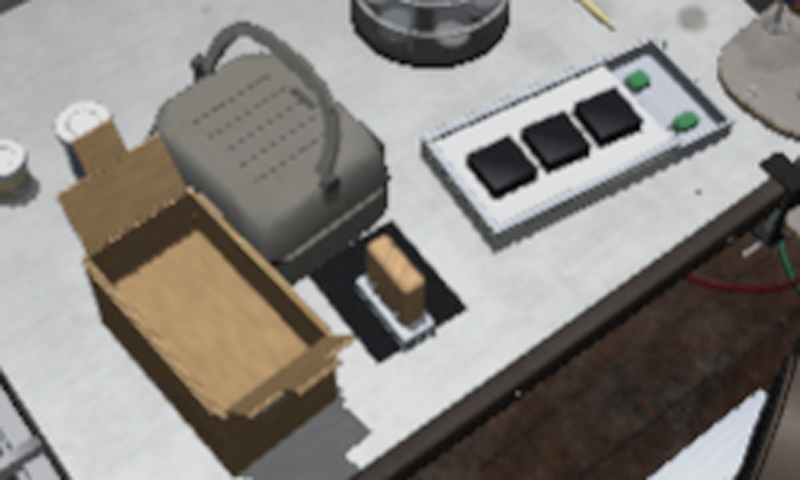

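```bash
python3 - <<'E'
from h import *
s=readout.observe();print(s["position"],s["width"])
print(delta([.409,.050,.22],R=down(1.54)))
for th in(1.7,1.85,2.0,2.15,2.3,2.5):
    P=cw(.097+.091*np.cos(np.pi-th),0,.107+.091*np.sin(th));Q=cw(-.097-.091*np.cos(np.pi-th),0,.107+.091*np.sin(th))
    print(th,((proj("top",P)[0]-[185,165])*3).round(),((proj("scene",P)[0]-[200,160])*3.2).round(),((proj("top",Q)[0])).round())
f=lambda p,z:onz("scene",[(200+(a+.5)/3.2-.5,160+(b+.5)/3.2-.5) for a,b in p],z)
print(f([(366,238),(385,233),(424,275),(405,292)],.08))
E
```

```text
[ 0.40255243 -0.52501518  0.31159498] 0.6293168903248156
(array([ 1.000e-03,  0.000e+00, -1.658e+00]), array([57.18, -6.13,  9.18]))
1.7 [73. 45.] [117. 147.] [215. 276.]
1.85 [73. 29.] [108. 139.] [216. 282.]
2.0 [73. 13.] [100. 134.] [217. 287.]
2.15 [74. -1.] [ 93. 131.] [218. 292.]
2.3 [ 76. -12.] [ 88. 130.] [219. 297.]
2.5 [ 80. -24.] [ 83. 131.] [221. 301.]
[[0.4398766  0.05525391 0.08      ]
 [0.43404516 0.03881725 0.08      ]
 [0.37922759 0.03877596 0.08      ]
 [0.37563181 0.06218745 0.08      ]]
```

```bash
python3 -c "
from cell import job
print(job.sign_off())"
```

```text
the job is handed in; nothing more can be done
None
```

I handed the job in, and my last camera check showed everything in place: both offcuts in the trough, both flaps well back (about 2.15 rad), all three blocks flat on the board, and the scraper upright on its mat about 20 mm off centre after being knocked (limit 40 mm); no verdict came back.

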